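# Shift the gear lever into third on the repair bench

## Robot

A 6-joint arm with a two-finger parallel gripper is mounted at the origin on the work surface. World frame = base frame: x ahead of the robot, y to its left, z up, the work surface at z = 0. Lengths are in mm, angles in rad, forces in N, time in s.
With the tool pointing down it reaches from about 350 to 975 mm from the base axis. Payload 7.1 kg.
Tool frame: the origin (TCP) lies at the very end of the fingers, on their centre line; the grasp point (between the pads) lies 19 mm behind it; y points along the fingers, x is the direction in which the jaws open and shut, and the axes are right-handed (so a half turn about y gives the same grasp; the last joint's range is limited). The gripper opens to 88 mm and grips with 3 to 60 N. Pads are 20 mm wide; open, the fingers measure 115 mm over their backs; the gripper's body (75 mm by 178 mm) begins 61 mm behind the grasp point.
Start: joints at [-1.151, 0.423, 1.63, -0, 1.089, -0.019], TCP at [265.548, -565.764, 222.675] pointing down, gripper open.
Joint ranges: [-3, 3], [-0.9, 2.11], [0.09, 2.58], [-1.31, 4.45], [0.11, 2.69], [-2.54, 2.54]. Speed limits (rad/s): [2.39, 2.39, 3.01, 3.14, 3.14, 3.14].

## Interface

Orientations are given as a rotation vector (axis times angle).
In Python, from workcell import ctrl gives the robot as it stands. The module is installed in compiled form; this text tells all that it offers.
- The arm moves only by the tool jog_arm, never from a script. Its argument "steps" is a list of rows, each an object with "turn": the turn, a rotation vector about the world's x, y, z scaled (see below), a list of three; "dp": the shift along the world's x, y, z scaled (see below), a list of three; "claw": the opening, from 0 (shut) to 1 (fully open). In form: [{"turn": [wx, wy, wz], "dp": [x, y, z], "claw": claw}, ...]. A call has 1 to 12 rows; each row is the pose to reach, as a shift and turn from the pose measured when the call began, turning the shorter way round; what a row does not reach only later rows make up. The controller multiplies each number of a shift by 80 mm and each number of a turn by pi rad. A row lasts 1/12 s, in which the tool goes at most 41.7 mm and 7.16 degrees, less where a joint would pass 70% of its speed; a pose out of reach is approached as far as the arm can. A call with a number of a shift or a turn outside -1 to 1 is refused whole. A call with a gripper value outside its range is refused whole. The fingers move at their own pace and stop on an object; the grip force is fixed at half the most. Time passes only in rows, so rows that repeat a pose let the fingers close. It gives the time, the measured TCP pose, the force and the opening at its end, in the units of the state.
- ctrl.get_obs(): the state, without advancing time (a new reading comes with each control period).
- ctrl.get_image(name): name is "side" or "top"; returns a dict with "img" (420x560x3 uint8, red, green, blue), "range_z" (420x560 float32, mm along the optical axis (not along the pixel's ray), 0 where there is no reading), "fovy" (degrees; the focal length in pixels is half the picture's height over the tangent of half this angle, whatever the lens; pixels are square), "cx", "cy" (the principal point, pixels), "camera_from_world" (4x4, takes a point from world to camera coordinates). Camera axes: x right, y down, z forward; pixel columns grow to the right and rows downward; lengths in mm; the calibration is good to about 2 mm. A picture is of the moment at which its call begins.
- ctrl.close_job(): hands the job in, once; it reports no verdict.
The state is a dict: "t": time; "qpos": joint angles; "qvel": joint speeds; "joint_torque": joint torques, N m; "ee_pos": TCP position; "orientation": TCP orientation; "ft_force": force on the tool from outside, world axes, zero at the start; "moment": the same for the moment, N m; "width": finger opening in mm.
Only numpy, scipy, OpenCV 4.12 (cv2) and the standard library are available. Lean on these libraries where they do the work, as an engineer would, in place of code of your own. Each camera call takes 0.05 s, during which the arm holds its last target.

## Task

This racing-game gear shifter is on the bench for a check of its third-gear switch, and its lever stands somewhere in the left-hand slot of the gate. Push the red knob with the fingertips, without gripping or forcing it: bring the lever into line with the cross slot, push it across to the middle, then forward, fully home into third (the middle slot on the side away from you), and leave it there. Do not lift the reverse ring below the knob, and leave the things around the shifter alone.

Things in the scene. Friction and masses are not known exactly. Their poses are not given: they have to be found in the camera images.
- shifter: H-pattern gear shifter: black housing 148 x 124 mm topped by an aluminium gate plate 140 x 116 mm, on a dark steel mounting plate 240 x 150 mm, fixed to the bench. Origin: centre of its underside, on the bench. Its +x is forward (away from the driver and, roughly, the robot), +y is left, z up. The gate plate's top is 107.5 mm up; the lever's pivot is 35 mm above the origin.
- gate_centre (a point): Centre of the double-H gate, on the plate's upper face. The cross slot (neutral) runs along the shifter's y through it; three slots run along x at y = +22 mm (left: first forward, second back), 0 (middle: third forward, fourth back) and -22 mm (right: fifth, reverse). All slots are 13 mm wide, the lever's shaft is 10 mm thick, the tongues between the slots have round noses.
- third_slot_end (a point): Point on the gate plate's upper face where the shaft stands with the lever in third: 22 mm forward of gate_centre.
- knob_centre (a point): Centre of the lever's red ball knob, 47 mm in diameter, its flat top 20 mm above, a 20 mm thick neck reaching 30 mm below. It lies 162 mm from the pivot: 197 mm above the shifter's origin with the lever upright, 182 to 189 mm in gear. From slot to slot it goes 48 mm sideways, from neutral to the stop of a slot about 51 mm forward or back.
- fore_aft (a joint): Tilt of the lever forward (rad): 0 = in the cross slot, about +0.32 = against the forward stop of a slot, about -0.32 = against the rear stop. It starts anywhere between these. No spring: friction keeps the lever where it is left; about 3 to 5 N at the knob move it. The stops are hard: more than 35 N of the fingers on the shifter, squeezing included, counts as gripping or forcing.
- across (a joint): Tilt of the lever to the right, -y of the shifter (rad): -0.30 = left slot, where it starts, 0 = middle slot, +0.30 = right slot. No spring: friction keeps it; 2 to 4 N at the knob move it. The shaft meets the gate's walls: it goes across only near fore_aft = 0 (within 0.02; the round noses guide it in from about 0.06), forward or back only in line with a slot (within 0.02, guided from 0.06).
- reverse_ring (a joint): height by which the reverse lock-out ring is lifted along the lever (m), 0 = down. A black ring 28 mm wide and 14 mm high around the shaft, its upper end 38 mm below the knob's centre; a spring holds it down with about 6 N.
- flux_bottle: white flux bottle with a red cap, 42 mm in diameter, 105 mm high, standing loose on the bench beside the shifter; origin: centre of its underside
- tape_roll: orange roll of tape lying flat, 72 mm in diameter, 25 mm high, loose on the bench beside the shifter; origin: centre of its underside
- screwdriver: small screwdriver with a blue handle 26 mm thick, 170 mm long, lying loose to the right of the shifter; origin: underside of its middle, x axis from handle to blade

How it is judged:
By the outcome, as a careful person would: the job done as asked, in the order asked, and still so for the second after the job is handed in, with the robot touching nothing.
It also fails if it takes over 51 s, if anything falls off the work surface, if the arm or the gripper's body presses on something with over 40 N, if the wrist force passes 120 N, or if a joint passes its speed limit or range.

## Working session

There is one attempt and no reset: what is moved stays moved. The work goes in short steps, Python scripts to look and compute and a tool call to move; the robot and the scene stay as the last step left them, time stands still between calls to the robot, and variables do not carry over. Pictures are saved under pics/ and viewed, and the job is handed in when it is done.

Besides the shell and the picture viewer there is one more tool, called after ">>>" as name(argument=value, ...) on one line, values as JSON. jog_arm: Moves the arm, as the interface text tells. Its arguments: {"type":"object","properties":{"steps":{"type":"array","items":{"type":"object","properties":{"turn":{"type":"array","items":{"type":"number"}},"dp":{"type":"array","items":{"type":"number"}},"claw":{"type":"number"}}}}},"required":["steps"]}

```bash
mkdir -p pics
python3 - <<'E'
from workcell import ctrl
import cv2,numpy as np
o=ctrl.get_obs()
for k,v in o.items(): print(k,np.round(v,3))
for n in("side","top"):
    d=ctrl.get_image(n); cv2.imwrite(f"pics/{n}0.png",d["img"][:,:,::-1]); print(n,d["fovy"],d["cx"],d["cy"],np.round(d["camera_from_world"],3).tolist(), (d["range_z"]>0).mean())
    np.savez(f"{n}0.npz",**d)
E
```

```text
t 0.0
qpos [-1.151  0.424  1.631 -0.     1.089 -0.019]
qvel [ 0.    -0.001 -0.     0.002 -0.001 -0.   ]
joint_torque [-2.0000e-03 -5.4463e+01 -2.7367e+01  6.4000e-02  2.3000e-02 -0.0000e+00]
ee_pos [ 265.315 -565.271  221.897]
orientation [-1.385  0.881 -0.879]
ft_force [-0.287 -0.391  0.179]
moment [ 0.002 -0.02  -0.018]
width 87.622
side 57.08217365572549 284.58852569594006 208.49543924237605 [[-0.871, 0.492, -0.006, 520.694], [0.386, 0.675, -0.629, -120.781], [-0.305, -0.55, -0.778, 1124.594], [0.0, 0.0, 0.0, 1.0]] 0.9959481292517007
top 51.8047053868994 281.9993994148474 210.42389105453893 [[-0.009, -1.0, -0.008, -19.411], [-0.996, 0.01, -0.085, 631.439], [0.085, 0.007, -0.996, 1003.798], [0.0, 0.0, 0.0, 1.0]] 0.9959311224489796
```

View pics/side0.png

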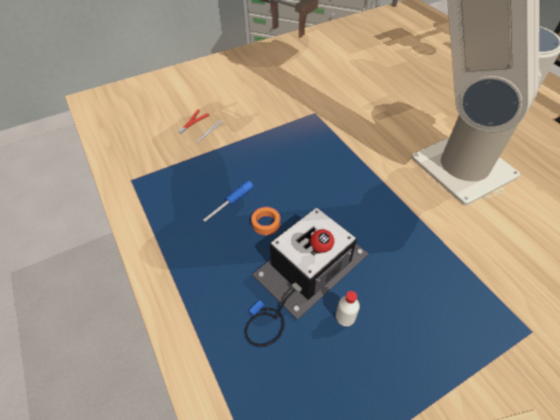

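View pics/top0.png

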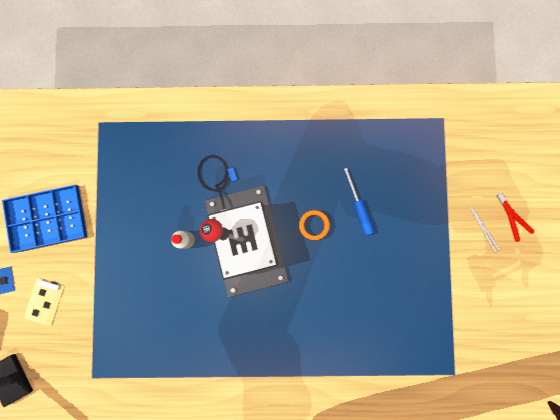

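```bash
cat > h.py <<'E'
import cv2,numpy as np
def cam(d):
    H=d["img"].shape[0]; f=H/2/np.tan(np.radians(float(d["fovy"]))/2); return f,float(d["cx"]),float(d["cy"]),np.array(d["camera_from_world"])
def ray(d,u,v):
    f,cx,cy,T=cam(d); R=T[:3,:3]; c=-R.T@T[:3,3]; return c,R.T@np.array([(u-cx)/f,(v-cy)/f,1])
def onz(d,u,v,z):
    c,r=ray(d,u,v); return c+r*(z-c[2])/r[2]
def px(d,p):
    f,cx,cy,T=cam(d); q=T[:3,:3]@np.asarray(p)+T[:3,3]; return f*q[0]/q[2]+cx,f*q[1]/q[2]+cy
def cloud(d):
    f,cx,cy,T=cam(d); z=d["range_z"]; v,u=np.mgrid[:z.shape[0],:z.shape[1]]
    P=np.stack([(u-cx)/f*z,(v-cy)/f*z,z],-1); return (P-T[:3,3])@T[:3,:3]
def red(d):
    h=cv2.cvtColor(d["img"],cv2.COLOR_RGB2HSV); return ((h[...,0]<6)|(h[...,0]>172))&(h[...,1]>150)&(h[...,2]>60)
def sphere(P):
    A=np.c_[2*P,np.ones(len(P))]; s=np.linalg.lstsq(A,(P**2).sum(1),rcond=None)[0]; return s[:3],np.sqrt(s[3]+s[:3]@s[:3])
E
python3 - <<'E'
from h import *
for n in("top","side"):
    d=dict(np.load(f"{n}0.npz")); C=cloud(d)
    # plate: points with z 104..111
    m=(abs(C[...,2]-107.5)<4)&(d["range_z"]>0)
    k,l,s,c=cv2.connectedComponentsWithStats(m.astype(np.uint8))
    i=1+np.argmax(s[1:,4]); print(n,s[i],np.median(C[l==i],0))
    r=cv2.minAreaRect(C[l==i][:,:2].astype(np.float32)); print("rect",r)
    k,l,s,c=cv2.connectedComponentsWithStats(red(d).astype(np.uint8))
    for i in range(1,k):
        if s[i,4]>40:
            P=C[l==i]; print("red",s[i],c[i],P.min(0).round(),P.max(0).round(),np.median(P,0).round(1))
            if P[:,2].max()>150:
                print(sphere(P[P[:,2]<P[:,2].max()-4]))
    v=cv2.resize(d["img"][150:320,140:400] if n=="top" else d["img"][180:350,200:400],None,fx=3,fy=3,interpolation=cv2.INTER_CUBIC)
    cv2.imwrite(f"pics/{n}_zoom.png",v[:,:,::-1])
E
```

```text
top [ 208  203   68   76 2665] [551.14163036  57.66568273 108.09606091]
rect ((560.8672485351562, 63.35857391357422), (146.50827026367188, 122.75960540771484), 13.929482460021973)
red [503 201  31  41 341] [515.54252199 220.87096774] [ 543. -633.   -2.] [ 651.  -32. 1054.] [ 601.5 -583.6   11.2]
(array([ 602.52119619, -586.78422714,   11.11749636]), np.float64(28.84523067901732))
red [200 219  22  23 297] [211.72390572 230.5959596 ] [543. -32. 191.] [ 601.  137. 1054.] [575.2 110.6 203.1]
(array([579.2764825 , 116.78598638, 189.5636108 ]), np.float64(22.12867283616068))
red [171 235  10   9  67] [175.62686567 238.55223881] [555. 199.  94.] [573. 219. 109.] [564.  207.6 105.4]
side [ 270  208   86   72 2391] [577.03867862  66.66303914 109.02408353]
rect ((562.6871337890625, 62.0460205078125), (144.77529907226562, 123.80389404296875), 14.173139572143555)
red [184 110  24  17 105] [194.6952381  118.91428571] [ 559. -622.    8.] [843. 444. 802.] [ 603.8 -581.2   12.6]
(array([ 602.23495674, -587.1160003 ,    9.52712379]), np.float64(26.805969973771035))
red [310 230  24  22 308] [320.71753247 241.5974026 ] [532.   8.  34.] [843. 444. 802.] [590.3 122.9 200.9]
(array([549.63834883,  80.66948698, 121.80511202]), np.float64(97.58070679841244))
red [347 291  10  12  87] [350.88505747 296.47126437] [556. 198.  97.] [575. 218. 109.] [566.3 208.7 105.8]
```

View pics/top_zoom.png

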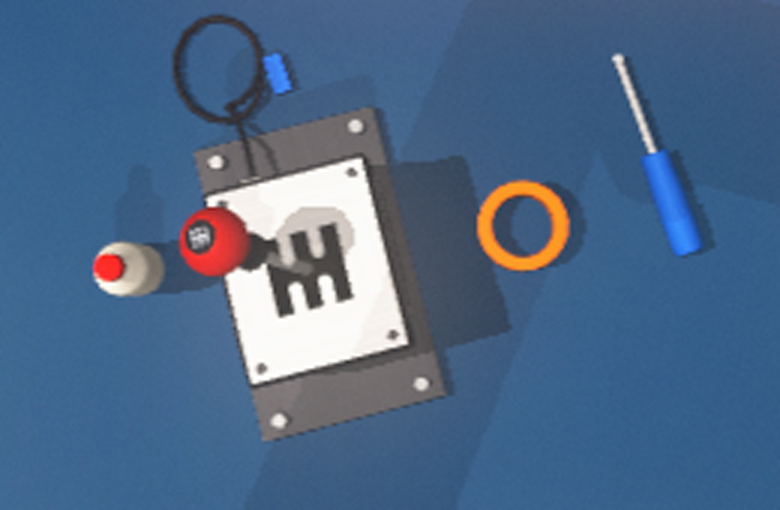

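View pics/side_zoom.png

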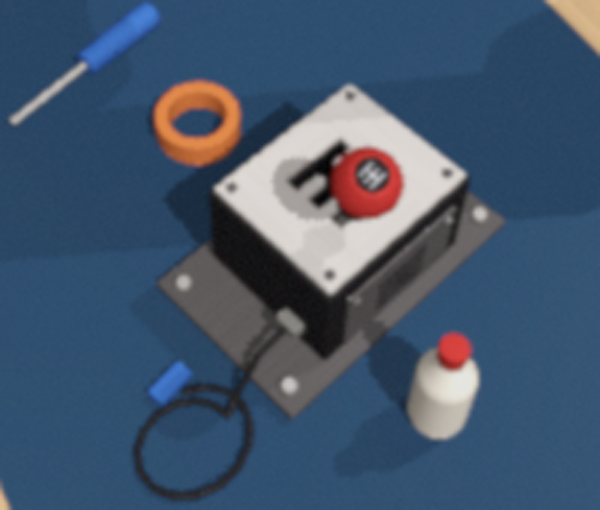

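```bash
cat >> h.py <<'E'
def knob_rays(ds):
    A=np.zeros((3,3));b=np.zeros(3);out=[]
    for d in ds:
        k,l,s,c=cv2.connectedComponentsWithStats(red(d).astype(np.uint8))
        C=cloud(d)
        best=[i for i in range(1,k) if s[i,4]>60 and 150<np.median(C[l==i][:,2])<230 and 400<np.median(C[l==i][:,0])<750]
        if not best: print("no knob");continue
        i=max(best,key=lambda i:s[i,4]); ct=cv2.findContours((l==i).astype(np.uint8),0,2)[0][0]
        (u,v),r=cv2.minEnclosingCircle(ct); out.append((round(u,1),round(v,1),round(r,1),s[i,4]))
        c0,dr=ray(d,u,v); dr/=np.linalg.norm(dr); M=np.eye(3)-np.outer(dr,dr); A+=M;b+=M@c0
        c1,d1=c0,dr
    return (np.linalg.solve(A,b) if len(out)>1 else c1+d1*(190-c1[2])/d1[2]),out
E
python3 - <<'E'
from h import *
from scipy.spatial.transform import Rotation as R
ds=[dict(np.load(f"{n}0.npz")) for n in("top","side")]
K,o=knob_rays(ds);print("knob",K,o)
for d in ds: print(onz(d,*[knob_rays([d])[1][0][j] for j in(0,1)],187))
for d in ds:
    g=cv2.cvtColor(d["img"],cv2.COLOR_RGB2HSV); C=cloud(d)
    near=(abs(C[...,2]-107.5)<10)
    m=(g[...,1]<60)&(g[...,2]>110)&near
    m=cv2.morphologyEx(m.astype(np.uint8),cv2.MORPH_OPEN,np.ones((2,2)))
    k,l,s,c=cv2.connectedComponentsWithStats(m); i=1+np.argmax(s[1:,4])
    v,u=np.nonzero(l==i); P=np.array([onz(d,a,b,107.5)[:2] for a,b in zip(u,v)],np.float32)
    print(s[i],cv2.minAreaRect(P))
print(R.from_rotvec([-1.385,0.881,-0.879]).as_matrix().round(3))
E
```

```text
knob [580.35515274 115.92699089 191.51447005] [(210.5, 230.0, 11.3, np.int32(297)), (321.3, 240.5, 11.8, np.int32(308))]
[579.50521017 117.40729719 187.        ]
[579.46588369 112.86414218 187.        ]
[ 210  204   67   75 2756] ((559.124755859375, 60.67340850830078), (141.7999267578125, 119.34556579589844), 13.872665405273438)
[ 273  210   83   69 2351] ((560.7899169921875, 64.56609344482422), (142.16456604003906, 119.03778839111328), 13.780214309692383)
[[ 0.425 -0.001  0.905]
 [-0.905  0.001  0.425]
 [-0.001 -1.    -0.   ]]
```

>>> jog_arm(steps=[{"turn":[0,0,-0.03],"dp":[0.25,0.45,0.15],"claw":0},{"turn":[0,0,-0.0628],"dp":[0.5,0.95,0.25],"claw":0},{"turn":[0,0,-0.0628],"dp":[0.5,0.95,0.25],"claw":0}])

```text
t: 0.35
ee_pos: [306.9, -485.1, 242.4]
orientation: [-1.309, 1.034, -1.031]
ft_force: [-0.4, 0.1, -0.4]
width: 71.6
```

>>> jog_arm(steps=[{"turn":[0,0,0],"dp":[0.25,0.48,0],"claw":0},{"turn":[0,0,0],"dp":[0.5,0.97,0],"claw":0},{"turn":[0,0,0],"dp":[0.5,0.97,0],"claw":0}])

```text
t: 0.6
ee_pos: [347.9, -403.3, 241.9]
orientation: [-1.308, 1.034, -1.027]
ft_force: [-0.0, 0.9, 0.1]
width: 51.4
```

>>> jog_arm(steps=[{"turn":[0,0,0],"dp":[0.25,0.48,0],"claw":0},{"turn":[0,0,0],"dp":[0.5,0.97,0],"claw":0},{"turn":[0,0,0],"dp":[0.5,0.97,0],"claw":0}])

```text
t: 0.85
ee_pos: [388.9, -321.8, 241.5]
orientation: [-1.308, 1.033, -1.023]
ft_force: [-0.0, 0.1, -0.6]
width: 31.6
```

>>> jog_arm(steps=[{"turn":[0,0,0],"dp":[0.25,0.48,0],"claw":0},{"turn":[0,0,0],"dp":[0.5,0.97,0],"claw":0},{"turn":[0,0,0],"dp":[0.5,0.97,0],"claw":0}])

```text
t: 1.1
ee_pos: [430.2, -240.7, 241.4]
orientation: [-1.308, 1.031, -1.02]
ft_force: [0.6, 0.5, -0.7]
width: 11.6
```

>>> jog_arm(steps=[{"turn":[0,0,0],"dp":[0.25,0.48,0],"claw":0},{"turn":[0,0,0],"dp":[0.5,0.97,0],"claw":0},{"turn":[0,0,0],"dp":[0.5,0.97,0],"claw":0}])

```text
t: 1.35
ee_pos: [472.0, -159.9, 241.3]
orientation: [-1.308, 1.028, -1.017]
ft_force: [0.9, -0.1, 0.4]
width: 0.5
```

>>> jog_arm(steps=[{"turn":[0,0,0],"dp":[0.25,0.48,0],"claw":0},{"turn":[0,0,0],"dp":[0.5,0.97,0],"claw":0},{"turn":[0,0,0],"dp":[0.5,0.97,0],"claw":0}])

```text
t: 1.6
ee_pos: [514.2, -79.3, 241.4]
orientation: [-1.308, 1.025, -1.015]
ft_force: [0.0, -1.1, -0.6]
width: 0.4
```

>>> jog_arm(steps=[{"turn":[0,0,0],"dp":[0.25,0.48,0],"claw":0},{"turn":[0,0,0],"dp":[0.5,0.97,0],"claw":0},{"turn":[0,0,0],"dp":[0.5,0.97,0],"claw":0}])

```text
t: 1.85
ee_pos: [556.6, 1.2, 241.4]
orientation: [-1.308, 1.022, -1.013]
ft_force: [-0.0, -0.5, 0.6]
width: 0.2
```

>>> jog_arm(steps=[{"turn":[0,0,0],"dp":[0.4,0.3,0],"claw":0},{"turn":[0,0,0],"dp":[0.8,0.6,0],"claw":0},{"turn":[0,0,0],"dp":[0.9,0.8,0],"claw":0},{"turn":[0,0,0],"dp":[0.9,0.8,0],"claw":0}])

```text
t: 2.18
ee_pos: [630.7, 66.5, 240.8]
orientation: [-1.308, 1.02, -1.012]
ft_force: [0.4, 0.3, -0.6]
width: 0.4
```

>>> jog_arm(steps=[{"turn":[0,0,0],"dp":[0,0.4,0],"claw":0},{"turn":[0,0,0],"dp":[0,0.75,0],"claw":0},{"turn":[0,0,0],"dp":[0,0.75,-0.4],"claw":0},{"turn":[0,0,0],"dp":[0,0.75,-0.75],"claw":0},{"turn":[0,0,0],"dp":[0,0.75,-0.75],"claw":0},{"turn":[0,0,0],"dp":[0,0.75,-0.75],"claw":0}])

```text
t: 2.68
ee_pos: [629.2, 124.8, 179.5]
orientation: [-1.312, 1.023, -1.01]
ft_force: [-0.8, -0.8, -0.0]
width: 0.7
```

```bash
cat > look.py <<'E'
import sys
from h import *
from workcell import ctrl
from scipy.spatial.transform import Rotation as R
tag=sys.argv[1]
o=ctrl.get_obs(); print(o["t"],np.round(o["ee_pos"],1),np.round(o["ft_force"],1)); 
M=R.from_rotvec(o["orientation"]).as_matrix(); print("jaw yaw",np.degrees(np.arctan2(M[1,0],M[0,0])),"tooly",M[:,1].round(3))
G=np.array([560.5,62.6]);a=0.242;ex=np.array([np.cos(a),np.sin(a)]);ey=np.array([-ex[1],ex[0]])
rel=o["ee_pos"][:2]-G; print("tcp shifter",rel@ex,rel@ey)
ds=[ctrl.get_image(n) for n in("top","side")]
try:
    for s in([ds[0]],[ds[1]],ds):
        K,r=knob_rays(s); rel=K[:2]-G; print("knob",K.round(1),r,"shifter",rel@ex,rel@ey)
except Exception as e: print(e)
a=ds[0]["img"][150:320,140:340];b=ds[1]["img"][150:320,220:420]
cv2.imwrite(f"pics/{tag}.png",cv2.resize(np.hstack([a,b]),None,fx=2,fy=2,interpolation=cv2.INTER_CUBIC)[:,:,::-1])
E
python3 look.py a1
```

```text
2.6833 [629.2 124.8 179.5] [-0.8 -0.8 -0. ]
jaw yaw -75.2729647326055 tooly [-0.001  0.011 -1.   ]
tcp shifter 81.58282828983107 43.92786952242326
no knob
cannot access local variable 'c1' where it is not associated with a value
```

View pics/a1.png

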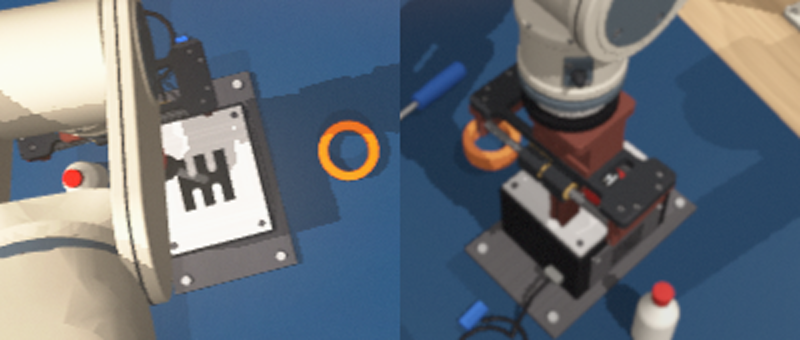

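>>> jog_arm(steps=[{"turn":[0,0,0],"dp":[-0.085,-0.021,0],"claw":0},{"turn":[0,0,0],"dp":[-0.17,-0.042,0],"claw":0},{"turn":[0,0,0],"dp":[-0.17,-0.042,0],"claw":0}])

```text
t: 3.03
ee_pos: [616.9, 121.4, 183.5]
orientation: [-1.306, 1.019, -1.014]
ft_force: [0.3, 0.5, 0.0]
width: 0.2
```

>>> jog_arm(steps=[{"turn":[0,0,0],"dp":[-0.024,-0.006,0],"claw":0},{"turn":[0,0,0],"dp":[-0.024,-0.006,0],"claw":0}])

```text
t: 3.2
ee_pos: [614.7, 120.7, 184.3]
orientation: [-1.306, 1.019, -1.014]
ft_force: [0.3, -0.3, 1.2]
width: 0.9
```

>>> jog_arm(steps=[{"turn":[0,0,0],"dp":[-0.024,-0.006,0],"claw":0},{"turn":[0,0,0],"dp":[-0.024,-0.006,0],"claw":0}])

```text
t: 3.37
ee_pos: [613.1, 120.4, 184.8]
orientation: [-1.304, 1.017, -1.015]
ft_force: [2.6, 0.0, -0.4]
width: 0.2
```

>>> jog_arm(steps=[{"turn":[0,0,0],"dp":[-0.024,-0.006,0],"claw":0},{"turn":[0,0,0],"dp":[-0.024,-0.006,0],"claw":0}])

```text
t: 3.53
ee_pos: [611.9, 120.1, 185.2]
orientation: [-1.303, 1.016, -1.016]
ft_force: [2.7, 1.3, 0.3]
width: 0.6
```

>>> jog_arm(steps=[{"turn":[0,0,0],"dp":[-0.024,-0.006,0],"claw":0},{"turn":[0,0,0],"dp":[-0.024,-0.006,0],"claw":0}])

```text
t: 3.7
ee_pos: [610.4, 119.9, 185.5]
orientation: [-1.302, 1.015, -1.016]
ft_force: [3.8, 0.4, 0.5]
width: 0.5
```

>>> jog_arm(steps=[{"turn":[0,0,0],"dp":[-0.024,-0.006,0],"claw":0},{"turn":[0,0,0],"dp":[-0.024,-0.006,0],"claw":0}])

```text
t: 3.87
ee_pos: [608.9, 119.5, 186.0]
orientation: [-1.301, 1.014, -1.017]
ft_force: [4.2, 1.9, 2.5]
width: 0.4
```

>>> jog_arm(steps=[{"turn":[0,0,0],"dp":[-0.04,-0.01,-0.03],"claw":0},{"turn":[0,0,0],"dp":[-0.08,-0.02,-0.06],"claw":0},{"turn":[0,0,0],"dp":[-0.12,-0.03,-0.08],"claw":0},{"turn":[0,0,0],"dp":[-0.16,-0.04,-0.08],"claw":0},{"turn":[0,0,0],"dp":[-0.2,-0.05,-0.08],"claw":0},{"turn":[0,0,0],"dp":[-0.2,-0.05,-0.08],"claw":0},{"turn":[0,0,0],"dp":[-0.2,-0.05,-0.08],"claw":0}])

```text
t: 4.45
ee_pos: [592.3, 115.3, 179.4]
orientation: [-1.302, 1.015, -1.016]
ft_force: [2.9, 0.8, 1.2]
width: 0.5
```

```bash
python3 look.py a2
```

```text
4.45 [592.3 115.3 179.4] [2.9 0.8 1.2]
jaw yaw -75.30821949168626 tooly [ 0.011  0.013 -1.   ]
tcp shifter 43.47194959802079 43.58663268843118
no knob
cannot access local variable 'c1' where it is not associated with a value
```

View pics/a2.png

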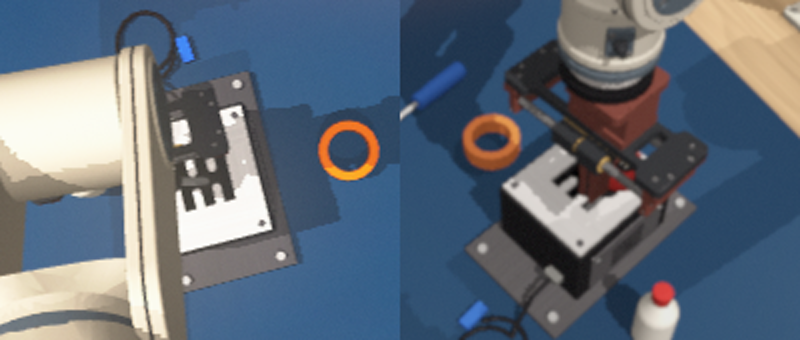

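>>> jog_arm(steps=[{"turn":[0,0,0],"dp":[-0.035,-0.008,0],"claw":0},{"turn":[0,0,0],"dp":[-0.07,-0.017,0],"claw":0},{"turn":[0,0,0],"dp":[-0.1,-0.025,0],"claw":0},{"turn":[0,0,0],"dp":[-0.1,-0.025,0],"claw":0},{"turn":[0,0,0],"dp":[-0.1,-0.025,0],"claw":0}])

```text
t: 4.97
ee_pos: [584.1, 113.3, 179.3]
orientation: [-1.302, 1.015, -1.016]
ft_force: [3.1, 0.0, 2.2]
width: 0.3
```

>>> jog_arm(steps=[{"turn":[0,0,0],"dp":[0.1,0.025,0],"claw":0},{"turn":[0,0,0],"dp":[0.2,0.05,0],"claw":0},{"turn":[0,0,0],"dp":[0.2,0.05,0.4],"claw":0},{"turn":[0,0,0],"dp":[0.2,0.05,0.8],"claw":0},{"turn":[0,0,0],"dp":[0.2,0.4,0.85],"claw":0},{"turn":[0,0,0],"dp":[0.2,0.8,0.85],"claw":0},{"turn":[0,0,0],"dp":[-0.2,0.9,0.85],"claw":0},{"turn":[0,0,0],"dp":[-0.4,1,0.85],"claw":0},{"turn":[0,0,0],"dp":[-0.4,1,0.85],"claw":0}])

```text
t: 5.72
ee_pos: [549.0, 194.5, 246.3]
orientation: [-1.306, 1.017, -1.012]
ft_force: [1.1, -0.3, -0.3]
width: 0.6
```

```bash
sed -i 's/^    for s in(.*$/    for s in([ds[0]],):/' look.py; python3 look.py a3
```

```text
5.7167 [549.  194.5 246.3] [ 1.1 -0.3 -0.3]
jaw yaw -75.17845109362356 tooly [ 0.006  0.012 -1.   ]
tcp shifter 20.46520900642359 130.8460043036212
knob [551.  109.8 190. ] [(214.0, 244.2, 11.2, np.int32(272))] shifter 2.0764882087162446 48.061721268438426
```

View pics/a3.png

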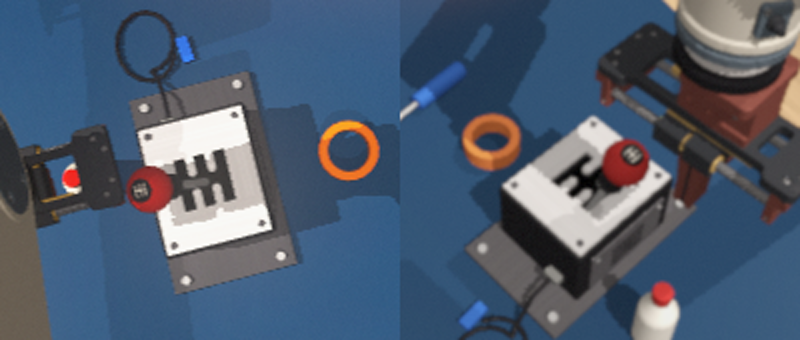

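>>> jog_arm(steps=[{"turn":[0,0,0],"dp":[-0.146,-0.38,0],"claw":0},{"turn":[0,0,0],"dp":[-0.146,-0.38,0],"claw":0},{"turn":[0,0,0],"dp":[-0.146,-0.38,-0.4],"claw":0},{"turn":[0,0,0],"dp":[-0.146,-0.38,-0.79],"claw":0},{"turn":[0,0,0],"dp":[-0.146,-0.38,-0.79],"claw":0},{"turn":[0,0,0],"dp":[-0.146,-0.38,-0.79],"claw":0}])

```text
t: 6.32
ee_pos: [540.3, 162.4, 182.7]
orientation: [-1.306, 1.018, -1.014]
ft_force: [-0.1, -0.6, -0.3]
width: 0.6
```

>>> jog_arm(steps=[{"turn":[0,0,0],"dp":[0.018,-0.073,0],"claw":0},{"turn":[0,0,0],"dp":[0.036,-0.146,0],"claw":0},{"turn":[0,0,0],"dp":[0.036,-0.146,0],"claw":0}])

```text
t: 6.57
ee_pos: [544.7, 149.9, 184.3]
orientation: [-1.304, 1.017, -1.016]
ft_force: [-0.0, -0.4, -0.5]
width: 0.6
```

>>> jog_arm(steps=[{"turn":[0,0,0],"dp":[0.006,-0.024,0],"claw":0},{"turn":[0,0,0],"dp":[0.012,-0.048,0],"claw":0},{"turn":[0,0,0],"dp":[0.012,-0.048,0],"claw":0}])

```text
t: 6.82
ee_pos: [546.2, 145.8, 185.0]
orientation: [-1.303, 1.016, -1.017]
ft_force: [1.2, 0.8, 0.5]
width: 0.5
```

>>> jog_arm(steps=[{"turn":[0,0,0],"dp":[0.006,-0.024,0],"claw":0},{"turn":[0,0,0],"dp":[0.012,-0.048,0],"claw":0},{"turn":[0,0,0],"dp":[0.012,-0.048,0],"claw":0}])

```text
t: 7.07
ee_pos: [547.2, 141.7, 185.1]
orientation: [-1.303, 1.016, -1.017]
ft_force: [0.4, -0.5, 0.5]
width: 0.4
```

>>> jog_arm(steps=[{"turn":[0,0,0],"dp":[0.006,-0.024,0],"claw":0},{"turn":[0,0,0],"dp":[0.012,-0.048,0],"claw":0},{"turn":[0,0,0],"dp":[0.012,-0.048,0],"claw":0}])

```text
t: 7.32
ee_pos: [548.3, 138.2, 185.4]
orientation: [-1.301, 1.016, -1.017]
ft_force: [-0.6, 3.1, 2.4]
width: 0.5
```

>>> jog_arm(steps=[{"turn":[0,0,0],"dp":[0.012,-0.05,0],"claw":0},{"turn":[0,0,0],"dp":[0.024,-0.1,0],"claw":0},{"turn":[0,0,0],"dp":[0.036,-0.15,0],"claw":0},{"turn":[0,0,0],"dp":[0.036,-0.15,0],"claw":0}])

```text
t: 7.65
ee_pos: [551.5, 125.9, 185.6]
orientation: [-1.301, 1.016, -1.018]
ft_force: [-1.0, 4.0, 2.5]
width: 0.3
```

>>> jog_arm(steps=[{"turn":[0,0,0],"dp":[0.012,-0.05,0],"claw":0},{"turn":[0,0,0],"dp":[0.024,-0.1,0],"claw":0},{"turn":[0,0,0],"dp":[0.036,-0.15,0],"claw":0},{"turn":[0,0,0],"dp":[0.036,-0.15,0],"claw":0}])

```text
t: 7.98
ee_pos: [554.5, 113.0, 185.5]
orientation: [-1.301, 1.016, -1.018]
ft_force: [-0.4, 2.5, 1.0]
width: 0.7
```

```bash
python3 look.py a4
```

```text
7.9833 [554.5 113.  185.5] [-0.4  2.5  1. ]
jaw yaw -75.42696766669027 tooly [ 0.011  0.013 -1.   ]
tcp shifter 6.290932993958168 50.368552546505846
knob [567.   76.9 190. ] [(230.5, 236.0, 7.5, np.int32(72))] shifter 9.755197253490115 12.27036957017196
```

View pics/a4.png

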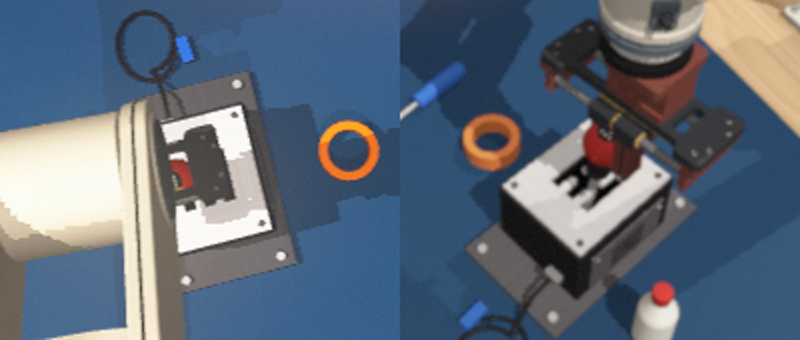

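>>> jog_arm(steps=[{"turn":[0,0,0],"dp":[0.014,-0.055,0],"claw":0},{"turn":[0,0,0],"dp":[0.027,-0.11,0],"claw":0},{"turn":[0,0,0],"dp":[0.041,-0.165,0],"claw":0},{"turn":[0,0,0],"dp":[0.054,-0.215,0],"claw":0},{"turn":[0,0,0],"dp":[0.054,-0.215,0],"claw":0},{"turn":[0,0,0],"dp":[0.054,-0.215,0],"claw":0}])

```text
t: 8.58
ee_pos: [558.7, 95.6, 185.3]
orientation: [-1.302, 1.017, -1.019]
ft_force: [-1.4, 1.6, 1.1]
width: 0.6
```

```bash
python3 look.py a5
```

```text
8.5833 [558.7  95.6 185.3] [-1.4  1.6  1.1]
jaw yaw -75.45502186598928 tooly [ 0.011  0.012 -1.   ]
tcp shifter 6.1468294047310605 32.448120204710726
no knob
cannot access local variable 'c1' where it is not associated with a value
```

>>> jog_arm(steps=[{"turn":[0,0,0],"dp":[-0.03,0.12,0],"claw":0},{"turn":[0,0,0],"dp":[-0.06,0.25,0],"claw":0},{"turn":[0,0,0],"dp":[-0.06,0.25,0.4],"claw":0},{"turn":[0,0,0],"dp":[-0.06,0.25,0.8],"claw":0},{"turn":[0,0,0],"dp":[-0.45,0.2,0.85],"claw":0},{"turn":[0,0,0],"dp":[-0.9,0.1,0.85],"claw":0},{"turn":[0,0,0],"dp":[-0.95,-0.3,0.85],"claw":0},{"turn":[0,0,0],"dp":[-0.95,-0.64,0.85],"claw":0},{"turn":[0,0,0],"dp":[-0.95,-0.64,0.85],"claw":0}])

```text
t: 9.43
ee_pos: [481.6, 42.7, 253.4]
orientation: [-1.303, 1.016, -1.02]
ft_force: [-0.6, 0.2, -0.3]
width: 0.3
```

```bash
sed -i 's/^    for s in(.*$/    for s in([ds[0]],[ds[1]],ds):/' look.py; python3 look.py a6
```

```text
9.4333 [481.6  42.7 253.4] [-0.6  0.2 -0.3]
jaw yaw -75.4650899994486 tooly [ 0.011  0.011 -1.   ]
tcp shifter -81.38258494719766 -0.40561882297339974
knob [562.   66.9 190. ] [(235.5, 238.5, 11.1, np.int32(232))] shifter 2.4352616014694157 3.78659414807914
knob [557.9  59.4 190. ] [(316.0, 216.0, 11.7, np.int32(313))] shifter -3.3202142708021762 -2.512643422575475
knob [562.   65.6 199.6] [(235.5, 238.5, 11.1, np.int32(232)), (316.0, 216.0, 11.7, np.int32(313))] shifter 2.2079628991618905 2.5123629614898784
```

View pics/a6.png

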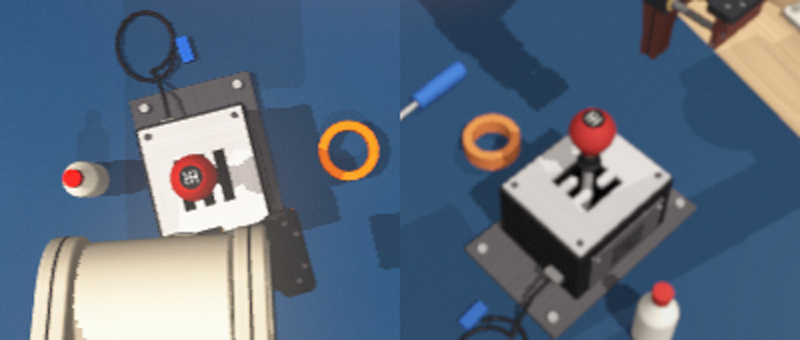

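>>> jog_arm(steps=[{"turn":[0,0,0],"dp":[0,0,-0.4],"claw":0},{"turn":[0,0,0],"dp":[0.0,0.03,-0.8],"claw":0},{"turn":[0,0,0],"dp":[0.0,0.03,-0.9],"claw":0},{"turn":[0,0,0],"dp":[0.0,0.03,-0.9],"claw":0},{"turn":[0,0,0],"dp":[0.2,0.08,-0.9],"claw":0},{"turn":[0,0,0],"dp":[0.4,0.13,-0.9],"claw":0},{"turn":[0,0,0],"dp":[0.4,0.13,-0.9],"claw":0}])

```text
t: 10.12
ee_pos: [518.3, 56.3, 183.3]
orientation: [-1.298, 1.013, -1.021]
ft_force: [0.9, -0.8, 0.3]
width: 0.7
```

```bash
python3 look.py a7
```

```text
10.1167 [518.3  56.3 183.3] [ 0.9 -0.8  0.3]
jaw yaw -75.44735609112439 tooly [ 0.016  0.013 -1.   ]
tcp shifter -42.499308166246756 4.015547600392493
knob [567.9  66.9 190. ] [(235.5, 235.5, 9.6, np.int32(109))] shifter 8.239491119676149 2.354712110467871
knob [557.3  58.8 190. ] [(316.0, 215.7, 12.0, np.int32(319))] shifter -4.0059884662767615 -2.9119490900290046
knob [565.7  66.5 204. ] [(235.5, 235.5, 9.6, np.int32(109)), (316.0, 215.7, 12.0, np.int32(319))] shifter 5.990848276003123 2.514225900129984
```

View pics/a7.png

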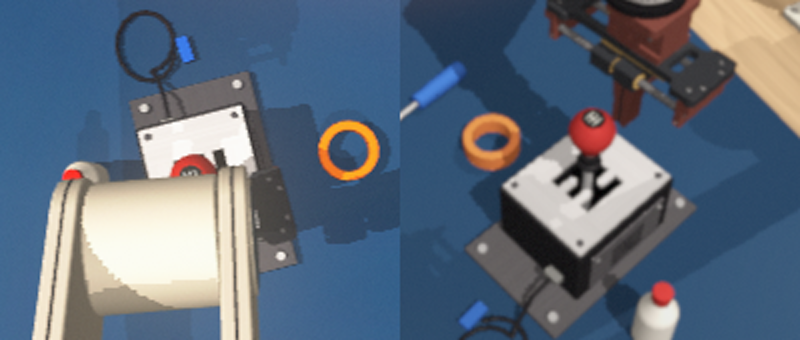

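>>> jog_arm(steps=[{"turn":[0,0,0],"dp":[0.049,0.012,0],"claw":0},{"turn":[0,0,0],"dp":[0.098,0.024,0],"claw":0},{"turn":[0,0,0],"dp":[0.12,0.03,0],"claw":0},{"turn":[0,0,0],"dp":[0.12,0.03,0],"claw":0}])

```text
t: 10.55
ee_pos: [525.0, 58.1, 182.7]
orientation: [-1.3, 1.016, -1.019]
ft_force: [-0.3, 0.6, -0.1]
width: 0.5
```

>>> jog_arm(steps=[{"turn":[0,0,0],"dp":[0.03,0.007,0],"claw":0},{"turn":[0,0,0],"dp":[0.06,0.015,0],"claw":0},{"turn":[0,0,0],"dp":[0.06,0.015,0],"claw":0}])

```text
t: 10.8
ee_pos: [529.5, 59.2, 182.6]
orientation: [-1.301, 1.016, -1.019]
ft_force: [-2.3, -0.4, 2.1]
width: 0.5
```

>>> jog_arm(steps=[{"turn":[0,0,0],"dp":[0.03,0.007,0],"claw":0},{"turn":[0,0,0],"dp":[0.06,0.015,0],"claw":0},{"turn":[0,0,0],"dp":[0.06,0.015,0],"claw":0}])

```text
t: 11.05
ee_pos: [534.5, 60.5, 182.5]
orientation: [-1.301, 1.016, -1.019]
ft_force: [-3.0, -0.4, 1.0]
width: 0.8
```

>>> jog_arm(steps=[{"turn":[0,0,0],"dp":[0.03,0.007,0],"claw":0},{"turn":[0,0,0],"dp":[0.06,0.015,0],"claw":0},{"turn":[0,0,0],"dp":[0.06,0.015,0],"claw":0}])

```text
t: 11.3
ee_pos: [539.9, 61.8, 182.5]
orientation: [-1.301, 1.016, -1.019]
ft_force: [-2.0, -0.7, 2.7]
width: 0.2
```

>>> jog_arm(steps=[{"turn":[0,0,0],"dp":[0.03,0.007,0],"claw":0},{"turn":[0,0,0],"dp":[0.06,0.015,0],"claw":0},{"turn":[0,0,0],"dp":[0.06,0.015,0],"claw":0}])

```text
t: 11.55
ee_pos: [545.3, 63.1, 182.6]
orientation: [-1.301, 1.016, -1.019]
ft_force: [-1.1, -1.3, 1.3]
width: 0.3
```

>>> jog_arm(steps=[{"turn":[0,0,0],"dp":[0.04,0.01,0],"claw":0},{"turn":[0,0,0],"dp":[0.08,0.02,0],"claw":0},{"turn":[0,0,0],"dp":[0.12,0.03,0],"claw":0},{"turn":[0,0,0],"dp":[0.12,0.03,0],"claw":0}])

```text
t: 11.88
ee_pos: [555.5, 65.6, 182.4]
orientation: [-1.3, 1.016, -1.019]
ft_force: [-2.3, -1.8, 0.9]
width: 0.7
```

```bash
python3 look.py a8
```

```text
11.8833 [555.5  65.6 182.4] [-2.3 -1.8  0.9]
jaw yaw -75.4521296128736 tooly [ 0.013  0.013 -1.   ]
tcp shifter -4.131628104570511 4.153615031637142
no knob
cannot access local variable 'c1' where it is not associated with a value
```

View pics/a8.png

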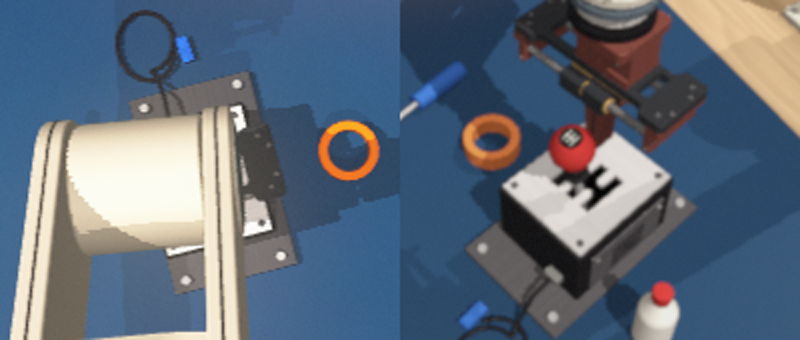

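>>> jog_arm(steps=[{"turn":[0,0,0],"dp":[0.04,0.01,0],"claw":0},{"turn":[0,0,0],"dp":[0.08,0.02,0],"claw":0},{"turn":[0,0,0],"dp":[0.12,0.03,0],"claw":0},{"turn":[0,0,0],"dp":[0.15,0.037,0],"claw":0},{"turn":[0,0,0],"dp":[0.15,0.037,0],"claw":0}])

```text
t: 12.4
ee_pos: [567.6, 68.7, 182.2]
orientation: [-1.3, 1.016, -1.019]
ft_force: [-2.9, -1.1, -1.9]
width: 0.4
```

>>> jog_arm(steps=[{"turn":[0,0,0],"dp":[0.012,0.003,0],"claw":0},{"turn":[0,0,0],"dp":[0.024,0.006,0],"claw":0},{"turn":[0,0,0],"dp":[0.024,0.006,0],"claw":0}])

```text
t: 12.65
ee_pos: [569.6, 69.2, 182.2]
orientation: [-1.3, 1.016, -1.019]
ft_force: [-1.7, -1.0, -2.3]
width: 0.6
```

>>> jog_arm(steps=[{"turn":[0,0,0],"dp":[0.012,0.003,0],"claw":0},{"turn":[0,0,0],"dp":[0.024,0.006,0],"claw":0},{"turn":[0,0,0],"dp":[0.024,0.006,0],"claw":0}])

```text
t: 12.9
ee_pos: [571.7, 69.7, 182.2]
orientation: [-1.3, 1.015, -1.019]
ft_force: [-2.9, -0.6, -1.7]
width: 0.5
```

>>> jog_arm(steps=[{"turn":[0,0,0],"dp":[0.012,0.003,0],"claw":0},{"turn":[0,0,0],"dp":[0.024,0.006,0],"claw":0},{"turn":[0,0,0],"dp":[0.024,0.006,0],"claw":0}])

```text
t: 13.15
ee_pos: [573.9, 70.2, 182.2]
orientation: [-1.3, 1.015, -1.019]
ft_force: [-1.8, -1.0, -1.9]
width: 0.8
```

>>> jog_arm(steps=[{"turn":[0,0,0],"dp":[0.012,0.003,0],"claw":0},{"turn":[0,0,0],"dp":[0.018,0.005,0],"claw":0},{"turn":[0,0,0],"dp":[0.018,0.005,0],"claw":0}])

```text
t: 13.4
ee_pos: [575.3, 70.6, 182.1]
orientation: [-1.3, 1.016, -1.019]
ft_force: [-3.2, -1.5, -2.6]
width: 0.1
```

>>> jog_arm(steps=[{"turn":[0,0,0],"dp":[0.009,0.002,0],"claw":0},{"turn":[0,0,0],"dp":[0.015,0.004,0],"claw":0},{"turn":[0,0,0],"dp":[0.015,0.004,0],"claw":0}])

```text
t: 13.65
ee_pos: [576.1, 70.9, 182.0]
orientation: [-1.301, 1.016, -1.019]
ft_force: [-4.6, -1.4, -2.0]
width: 0.3
```

>>> jog_arm(steps=[{"turn":[0,0,0],"dp":[0.009,0.002,0],"claw":0},{"turn":[0,0,0],"dp":[0.015,0.004,0],"claw":0},{"turn":[0,0,0],"dp":[0.015,0.004,0],"claw":0}])

```text
t: 13.9
ee_pos: [576.6, 71.0, 181.9]
orientation: [-1.302, 1.017, -1.018]
ft_force: [-6.3, -2.7, 0.7]
width: 0.0
```

>>> jog_arm(steps=[{"turn":[0,0,0],"dp":[0.012,0.003,0],"claw":0},{"turn":[0,0,0],"dp":[0.02,0.005,0],"claw":0},{"turn":[0,0,0],"dp":[0.02,0.005,0],"claw":0}])

```text
t: 14.15
ee_pos: [577.0, 71.1, 181.8]
orientation: [-1.304, 1.019, -1.017]
ft_force: [-8.3, -2.6, 1.0]
width: 0.2
```

>>> jog_arm(steps=[{"turn":[0,0,0],"dp":[0.012,0.003,0],"claw":0},{"turn":[0,0,0],"dp":[0.025,0.006,0],"claw":0},{"turn":[0,0,0],"dp":[0.025,0.006,0],"claw":0}])

```text
t: 14.4
ee_pos: [577.4, 71.2, 181.8]
orientation: [-1.307, 1.021, -1.015]
ft_force: [-9.9, -3.5, 3.3]
width: 0.6
```

>>> jog_arm(steps=[{"turn":[0,0,0],"dp":[-0.05,-0.012,0],"claw":0},{"turn":[0,0,0],"dp":[-0.2,-0.05,0],"claw":0},{"turn":[0,0,0],"dp":[-0.4,-0.1,0],"claw":0},{"turn":[0,0,0],"dp":[-0.6,-0.15,0.4],"claw":0},{"turn":[0,0,0],"dp":[-0.9,-0.22,0.8],"claw":0},{"turn":[0,0,0],"dp":[-1,-0.24,0.8],"claw":0},{"turn":[0,0,0],"dp":[-1,-0.24,0.8],"claw":0}])

```text
t: 14.98
ee_pos: [498.2, 52.0, 248.2]
orientation: [-1.303, 1.017, -1.019]
ft_force: [0.1, -0.5, -0.8]
width: 0.3
```

>>> jog_arm(steps=[{"turn":[0,0,0],"dp":[-0.25,-0.5,0],"claw":0},{"turn":[0,0,0],"dp":[-0.4,-1,0],"claw":0},{"turn":[0,0,0],"dp":[-0.4,-1,0],"claw":0},{"turn":[0,0,0],"dp":[-0.4,-1,0],"claw":0}])

```text
t: 15.32
ee_pos: [466.7, -29.5, 247.8]
orientation: [-1.301, 1.019, -1.022]
ft_force: [0.7, 0.1, 0.3]
width: 0.3
```

```bash
python3 look.py a9
```

```text
15.3167 [466.7 -29.5 247.8] [0.7 0.1 0.3]
jaw yaw -75.65621480016245 tooly [ 0.012  0.011 -1.   ]
tcp shifter -113.15153656556386 -66.95830896724591
knob [611.   77.2 190. ] [(230.4, 214.1, 11.1, np.int32(285))] shifter 52.49737728794779 2.0538190645325565
knob [609.2  75.3 190. ] [(298.0, 232.0, 12.2, np.int32(326))] shifter 50.343925367785864 0.7029921197080581
knob [610.5  76.9 192.9] [(230.4, 214.1, 11.1, np.int32(285)), (298.0, 232.0, 12.2, np.int32(326))] shifter 52.01056140468538 1.9401823951694899
```

View pics/a9.png

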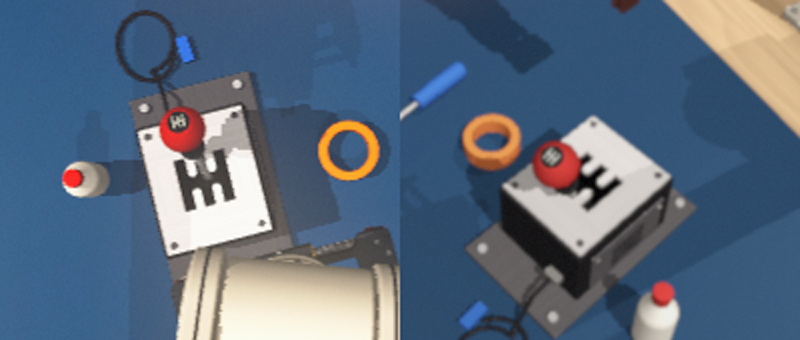

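```bash
python3 -c "
from workcell import ctrl
print(ctrl.close_job())"
```

```text
the job is handed in; nothing more can be done
None
```

The lever is in third, and I have handed the job in; the robot clock stood at about 15.3 s of the 51 s allowed.

I pushed the red knob with the shut fingertips. It went back from about 31 mm forward in the left slot into line with the cross slot, then across to the middle, then forward. I kept going until the force rose from about 3 N to about 10.5 N, with almost no further travel. I took that as the stop, then drew back with the arm clear.

- **Final position:** the last pictures put the knob 50 to 52 mm forward of the gate centre and 1 to 2 mm to the left of the middle line. Third should be about 51 mm forward and 0 mm sideways, so this agrees within the roughly 2 mm camera calibration.
- **Forces:** the highest reading was about 11 N. I only saw forces at the end of each move, so a brief higher peak in between would not have shown.
- **Surroundings:** the bottle, tape roll and screwdriver showed no sign of having moved, judged by eye. The fingertips stayed level with the knob, above the reverse ring.
- **Disagreements:** midway, with the lever in neutral, the two cameras differed by about 6 mm on the knob's position, partly because I assumed the wrong knob height there. Partly covered views during the pushes gave no knob reading or poor ones. The clear view at the end settled it.

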